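Board in the rack, clip held open at its edge

TASK

Take the large white board out of its single-slot stand and stand it on edge, bottomed and centred, in the empty middle slot of the three-slot rack, and let go of it. Then pick up the black spring clip by its two handles, squeeze it fully open, and bring its jaws around one upright edge of the standing board, about half-way up the part that shows above the rack, with the edge well inside the jaws and nothing touching the board, so that a colleague can slip a ticket in. Finish while still holding the clip squeezed open in the air there (do not let go), and leave the two small dividers, the biscuit tray and the steel beaker where they are.

Things in the scene. Friction and masses are not known exactly. Their poses are not given: they have to be found in the camera images.
- board: The large stiff white plastic board, 100 mm (own x) by 6 mm thick (own y) by 110 mm tall (own z), about 65 g, loose. It starts upright in the single-slot stand, its top 118 mm above the table. Origin: centre of its underside; z up. It may lean a few degrees in a slot. About 74 mm of it shows above the walls of a slot.
- board_edge_a (a point): Point on the board's upright edge at its own -x end, 75 mm above the board's underside (half-way up the part that shows). Its axes are those of the board.
- board_edge_b (a point): The same on the upright edge at the board's own +x end. Either upright edge may be used.
- stand: Single-slot stand, 70 x 50 mm, in which the board starts; on the robot's left or right, the rack on the other side, slots pointing roughly away from the robot. Grey plastic, fixed. Slots run along own x, 70 mm long, open-ended, 10 mm wide, floor 8 mm above the table; walls 44 mm high, flaring to a 21 mm mouth. Origin: centre of the underside; z up.
- rack: Three-slot rack, 70 (own x) x 140 mm. Slots at own y = -50, 0 and 50 mm; small dividers stand in the outer two, the middle one is empty. Grey plastic, fixed. Slots run along own x, 70 mm long, open-ended, 10 mm wide, floor 8 mm above the table; walls 44 mm high, flaring to a 21 mm mouth. Origin: centre of the underside; z up.
- clip: Black plastic sprung bag clip with a steel pivot pin, 105 mm long, 30 mm high, 70 g, lying on the table on its side, loose. Origin: underside of the pin; z (the pin's axis) up, x towards the jaws along the midline. Two levers, one each side of the midline, turn on the pin: jaws 5 mm thick from the pin to x = 55 mm, handles from the pin back to x = -50 mm. Let go, it snaps shut.
- clip_grip (a point): Point on the clip's midline between the handles, at own x = -30 mm, 15 mm above its underside: squeeze the handles here, along the clip's y. Relaxed they splay in a V, 50 mm over their outsides here and 60 mm at the ends; at the stop their outer faces are parallel to the clip's x, 34 mm apart. It takes about 4 N to start and 10 N at the stop; a grip of 20 to 40 N holds it at the stop.
- clip_mouth (a point): Point on the midline between the jaws, at the clip's own x = 35 mm (20 mm inside the tips), 15 mm above its underside. Shut, the jaws are 2 mm apart; at the stop they gape 21 mm here and 28 mm at the tips.
- clip_left (a joint): Opening of the lever on the clip's +y side: 0 relaxed (jaws shut), 0.28 rad at the stop (fully open). Spring-loaded towards 0.
- clip_right (a joint): The same for the lever on the clip's -y side.
- divider_a: Small white plastic divider, 70 x 6 x 70 mm, standing in an outer slot of the rack, loose. Leave alone. Origin: centre of its underside.
- divider_b: The same in the other outer slot. Leave alone.
- tray: Clear packing tray full of biscuits, 180 (own x) x 120 x 40 mm, on the table at the far side. Leave alone. Origin: centre of its underside.
- beaker: Small steel beaker, 60 mm wide, 55 mm high, standing on the table to the near left. Leave alone. Origin: centre of its underside.
Mind the look-alikes: they are no part of the job. Leave any blue look-alike of the rack alone.

How it is judged:
On the way, in this order (a step that is already met when the one before it is completed fails the run):
1. the board stands upright in the middle slot of the rack, bottomed and centred, let go (x of board in the frame of rack between -0.02 and 0.02 m and y of board in the frame of rack between -0.006 and 0.006 m and z of board in the frame of rack below 0.013 m and angle between board's own z axis and vertical below 0.17 rad and angle between the x axis of board and the x axis of rack, either way round below 0.2 rad and contact force between the fingers and board below 0.1 N), for 0.3 s.
2. the clip is lifted clear of the table by the fingers, squeezed open (value of joint each of clip_left, clip_right above 0.2 rad and height (world z) of clip above 0.02 m and contact force between clip and the fingers above 3 N), for 0.2 s.
At the end, for the whole second after the job is handed in: Board bottomed (5 mm), upright (0.17 rad) and centred (20 mm) in the middle slot; fingers hold the clip in the air, both levers over 0.2 rad, a board edge 8 mm or more inside the jaw tips, in line (0.3 rad), within 28 mm of half-way up; board and rack untouched; at rest (x of board in the frame of rack between -0.02 and 0.02 m and y of board in the frame of rack between -0.006 and 0.006 m and z of board in the frame of rack below 0.013 m and angle between board's own z axis and vertical below 0.17 rad and angle between the x axis of board and the x axis of rack, either way round below 0.2 rad and value of joint each of clip_left, clip_right above 0.2 rad and ((x of board_edge_a in the frame of clip between 0.012 and 0.045 m and y of board_edge_a in the frame of clip between -0.009 and 0.009 m and z of board_edge_a in the frame of clip between -0.013 and 0.043 m) or (x of board_edge_b in the frame of clip between 0.012 and 0.045 m and y of board_edge_b in the frame of clip between -0.009 and 0.009 m and z of board_edge_b in the frame of clip between -0.013 and 0.043 m)) and angle between the x axis of clip and the x axis of board, either way round below 0.3 rad and angle between the z axis of clip and the z axis of board, either way round below 0.35 rad and height (world z) of clip above 0.035 m and contact force between clip and the fingers above 3 N and contact force between each of clip, the arm, the fingers and board below 0.3 N and contact force between clip and rack below 0.3 N and contact force between clip and divider_a below 0.3 N and contact force between clip and divider_b below 0.3 N and linear speed of each of clip, board below 0.03 m/s); the arm keeps its last pose, push and grip.
It fails at once if a small divider is disturbed (distance of any of divider_a, divider_b from where it was at the start of the episode above 0.02 m).
It fails at once if the tray or the beaker is disturbed (distance of any of tray, beaker from where it was at the start of the episode above 0.02 m).
It also fails if it takes over 53 s, if anything falls off the work surface, if the arm or the gripper's body presses on something with over 40 N, if the wrist force passes 120 N, or if a joint passes its speed limit or range.

ROBOT

A 7-joint arm with a two-finger parallel gripper is mounted at the origin on the work surface. World frame = base frame: x ahead of the robot, y to its left, z up, the work surface at z = 0. Lengths are in m, angles in rad, forces in N, time in s.
With the tool pointing down it reaches from about 0.35 to 0.9 m from the base axis. Payload 7.2 kg.
Tool frame: the origin (TCP) lies at the very end of the fingers, on their centre line; the grasp point (between the pads) lies behind it (r.tcp_to_grasp is the z of the grasp point in the tool frame, in m); z points along the fingers, y is the line along which they close (so a half turn about z gives the same grasp; the last joint's range is limited). The gripper opens to 85 mm and grips with 20 to 120 N. Pads are 22 mm wide; open, the fingers measure 114 mm over their backs; the gripper's body (76 mm by 85 mm) begins 54 mm behind the grasp point. The pads swing forward as they close: fully open they stand 13 mm farther back than shut.
Start: joints at [1.229, 0.411, -0.013, 1.596, 0.006, 1.134, -0.082], TCP at [0.169, -0.602, 0.231] pointing down, gripper open.
Joint ranges: [-2.95, 2.95], [-0.29, 1.99], [-1.47, 1.44], [0.14, 2.54], [-1.03, 4.17], [0.13, 1.85], [-2.86, 2.86]. Speed limits (rad/s): [2.39, 2.39, 3.01, 3.01, 3.14, 3.14, 3.14].

INTERFACE

Orientations are given as a unit quaternion [x, y, z, w].
In Python, from rig import r gives the robot as it stands.
- The arm moves only by the tool move_arm, never from a script. Its argument "series" is a list of rows, each an object with "linear": the shift along the tool's x, y, z in m, a list of three; "spin": the turn about the tool's z in rad; "hand": the finger opening in m, from 0 to 0.0854. In form: [{"linear": [tx, ty, tz], "spin": spin, "hand": hand}, ...]. A call has 1 to 8 rows; each row shifts and turns the commanded pose from where the row before left it, along the tool's axes as they then stand; what a row does not reach is not made up. A row lasts 1/12 s, in which the tool goes at most 41.7 mm and 7.16 degrees, less where a joint would pass 70% of its speed; a pose out of reach is approached as far as the arm can. A call with a gripper value outside its range is refused whole. The fingers move at their own pace and stop on an object; the grip force is fixed at half the most. Time passes only in rows, so rows that do not move let the fingers close. It gives the time, the measured TCP pose, the force, the opening and the grip force at its end, in the units of the state.
- r.observe(): the state, without advancing time (a new reading comes with each control period).
- r.camera(name): name is "scene" or "top" or "wrist"; returns a dict with "pixels" (400x640x3 uint8, red, green, blue), "fx", "fy", "cx", "cy" (pixels), "R" (3x3) and "t" (3): a world point X has camera coordinates R X + t. Camera axes: x right, y down, z forward; pixel columns grow to the right and rows downward; lengths in m; the calibration is good to about 2 mm. The wrist camera is an equidistant fisheye: a pixel r from the principal point sees the ray r / f radians off the axis. A picture is of the moment at which its call begins. There is no depth.
- r.close_job(): hands the job in; it is judged then, once.
The state is a dict: "time_s": time; "joints": joint angles; "joint_velocities": joint speeds; "joint_torque": joint torques, N m; "ee_pos": TCP position; "tcp_rot": TCP orientation; "ft_force": force on the tool from outside, world axes, zero at the start; "moment": the same for the moment, N m; "grip_width": finger opening in m; "gripper_force": force on a finger pad.
Only numpy, scipy, OpenCV 4.12 (cv2) and the standard library are available. Lean on these libraries where they do the work, as an engineer would, in place of code of your own. Each camera call takes 0.05 s, during which the arm holds its last target. There are 200 camera calls.

## Working session

There is one attempt and no reset: what is moved stays moved. The work goes in short steps, Python scripts to look and compute and a tool call to move; the robot and the scene stay as the last step left them, time stands still between calls to the robot, and variables do not carry over. Pictures are saved under pics/ and viewed, at most 13 in all, crops included, and the job is handed in when it is done.

Besides the shell and the picture viewer there is one more tool, called after "Emit:" by a JSON object that holds its "method" and its "body". move_arm: Moves the arm, as the interface text tells. Its arguments: {"type":"object","properties":{"series":{"type":"array"}},"required":["series"]}

```bash
ls; mkdir -p pics
python3 - <<'E'
from rig import r
import cv2
s=r.observe();print(s, r.tcp_to_grasp)
for n in("top","scene"):
    c=r.camera(n);cv2.imwrite(f"pics/{n}0.png",c["pixels"][:,:,::-1]);print(n,c["fx"],c["fy"],c["cx"],c["cy"],c["R"],c["t"])
E
```

```text
pics
{'time_s': 0.0, 'joints': array([ 1.22879071,  0.41189942, -0.01272521,  1.59706509,  0.00558558,
        1.13430179, -0.08220783]), 'joint_velocities': array([ 5.09694752e-04,  1.86440303e-03, -1.20023622e-03,  7.28581157e-04,
       -1.45759217e-03, -2.75134100e-04,  8.65501749e-05]), 'joint_torque': array([-1.17380663e-03, -6.00610256e+01,  6.81772660e-01, -2.99403834e+01,
        1.39155064e-02,  1.05827517e-02,  3.00362547e-05]), 'ee_pos': array([ 0.16883156, -0.6012364 ,  0.23044469]), 'tcp_rot': array([ 9.90641543e-01,  1.36486860e-01, -1.60232010e-04, -8.03309134e-04]), 'ft_force': array([ 0.03797271, -0.39573765,  0.24072289]), 'moment': array([-0.00728898, -0.00880553, -0.00664242]), 'gripper_force': 0.0, 'grip_width': 0.08525606832404067} -0.0187
top 408.47242444924717 408.47242444924717 317.8638478844564 198.53932138143227 [[-0.02453746 -0.9996949  -0.00283049]
 [-0.99858017  0.02464382 -0.04722635]
 [ 0.04728169  0.00166765 -0.9988802 ]] [-0.04708031  0.54275779  1.10163605]
scene 472.6121360698777 472.6121360698777 326.9177058979094 199.89631768127677 [[ 0.0926419   0.99561079  0.01329069]
 [ 0.56229682 -0.04129668 -0.82590367]
 [-0.82172974  0.0839866  -0.56365458]] [-0.0016909  -0.24663667  1.6393983 ]
```

View pics/top0.png

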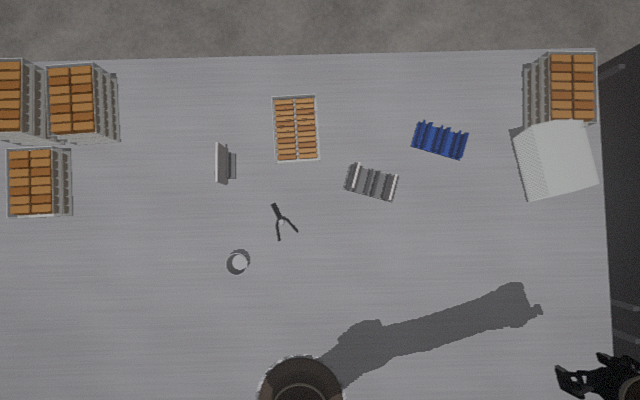

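View pics/scene0.png

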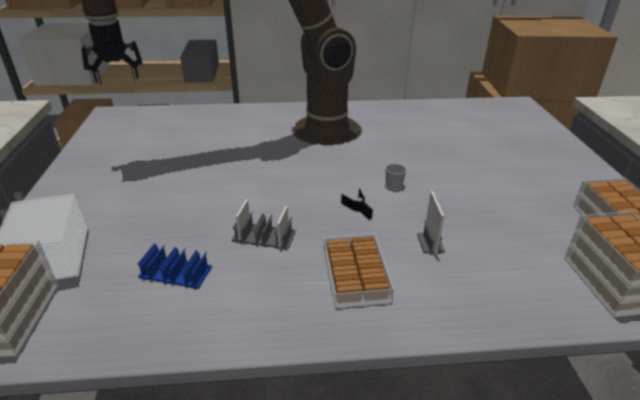

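The top view shows the board in its stand near (222,163), the grey rack near (371,182) and the clip near (280,218), jaws up and to the left. The beaker is at (238,262) and the tray at (296,128). I'll zoom in and measure with masks.

```bash
cat > h.py <<'E'
import numpy as np, cv2
from rig import r
def cast(c,uv,z,fish=False):
    uv=np.atleast_2d(np.array(uv,float)); d=np.c_[(uv[:,0]-c["cx"])/c["fx"],(uv[:,1]-c["cy"])/c["fy"],np.ones(len(uv))]
    if fish:
        a=d[:,:2]; th=np.linalg.norm(a,axis=1,keepdims=True); d=np.c_[a/np.maximum(th,1e-9)*np.sin(th),np.cos(th)]
    R,t=np.array(c["R"]),np.array(c["t"]); o=-R.T@t; w=d@R
    return o+w*((z-o[2])/w[:,2])[:,None]
def proj(c,X,fish=False):
    p=np.atleast_2d(X)@np.array(c["R"]).T+np.array(c["t"])
    if fish:
        n=np.linalg.norm(p[:,:2],axis=1); th=np.arctan2(n,p[:,2]); q=p[:,:2]/n[:,None]*th[:,None]
    else: q=p[:,:2]/p[:,2:]
    return q*[c["fx"],c["fy"]]+[c["cx"],c["cy"]]
def blobs(m,amin=30):
    n,l,s,ce=cv2.connectedComponentsWithStats(m.astype(np.uint8))
    return [(s[i],ce[i],l==i) for i in range(1,n) if s[i,4]>=amin]
E
python3 - <<'E'
from h import *
c=r.camera("top");p=c["pixels"]
cv2.imwrite("pics/crop0.png",cv2.resize(p[130:275,200:410,::-1],None,fx=3.8,fy=3.8,interpolation=cv2.INTER_CUBIC))
g=p.max(2)
m=np.zeros(g.shape,bool);m[195:248,262:305]=g[195:248,262:305]<70
for s,ce,mm in blobs(m):
    pts=np.argwhere(mm)[:,::-1]; print("clip",s,ce,cv2.minAreaRect(pts.astype(np.float32)))
np.set_printoptions(precision=4,suppress=True)
print(cast(c,[[0,0]],0),(-np.array(c["R"]).T@c["t"]))
E
```

```text
clip [272 203  26  29 102] [280.65686275 214.76470588] ((282.9365234375, 218.79159545898438), (36.738006591796875, 7.877217769622803), 50.44033432006836)
clip [276 221   4  20  31] [277.67741935 231.22580645] ((277.510009765625, 230.56997680664062), (19.091882705688477, 1.6970564126968384), 81.8698959350586)
[[1.1267 0.8253 0.    ]] [ 0.4887 -0.0623  1.1259]
```

View pics/crop0.png

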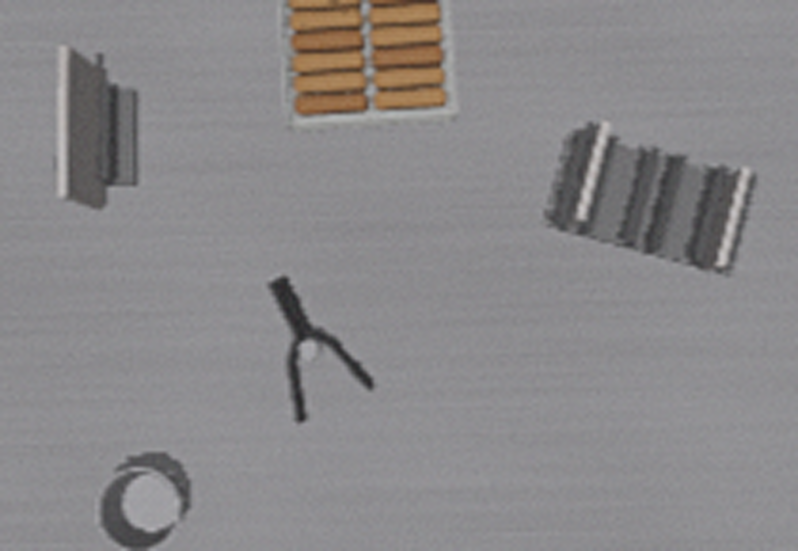

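The crop shows the board's top edge from (63,46) to (63,198). The divider tops run (606,123)-(582,220) and (748,168)-(722,266). The clip's tip is at (279,282), its pin at (309,348) and its handle ends at (301,421) and (372,386).

Run:
```python
from h import *
np.set_printoptions(precision=4,suppress=True)
c=r.camera("top")
f=lambda q,z:cast(c,np.array(q,float)/3.8+[200,130]-.5*0,z)
def rep(n,P):
    d=P[1]-P[0];print(n,P[:,:2].tolist(),"len",np.linalg.norm(d),"yaw",np.degrees(np.arctan2(d[1],d[0])),"mid",P.mean(0))
b=f([(63,198),(63,46)],.118);rep("board",b)
a=f([(582,220),(606,123)],.078);rep("diva",a)
d=f([(722,266),(748,168)],.078);rep("divb",d)
print("rackmid",(a.mean(0)+d.mean(0))/2,"sep",np.linalg.norm(a.mean(0)-d.mean(0)))
rep("rack near bottom", f([(545,225),(730,272)],.0))
k=f([(279,282),(309,348),(301,421),(372,386)],.028);print(k)
rep("clip pin->tip",np.array([k[1],k[0]])); rep("hand mid->tip",np.array([(k[2]+k[3])/2,k[0]]))
print("handle ends sep",np.linalg.norm(k[2]-k[3]))
print("beaker",f([(152,500)],.055),"tray corner",f([(290,125),(456,112)],.04))
```

```text
board [[0.5833778953130511, 0.1891818815712633], [0.6832082314516152, 0.18790178719044537]] len 0.09983854293389159 yaw -0.7346462894205628 mid [0.6333 0.1885 0.118 ]
diva [[0.5634959931894561, -0.15190918934130213], [0.6290369852475632, -0.17007234948613292]] len 0.06801119044986371 yaw -15.489474439708868 mid [ 0.5963 -0.161   0.078 ]
divb [[0.5300270854949074, -0.24552425983199633], [0.5960076732802102, -0.26530686914373275]] len 0.06888243314281842 yaw -16.690028656887698 mid [ 0.563  -0.2554  0.078 ]
rackmid [ 0.5796 -0.2082  0.078 ] sep 0.10010766818453662
rack near bottom [[0.566084140629242, -0.13159855281148947], [0.5286016564847286, -0.2648205282340397]] len 0.13839447732164123 yaw -105.7141391086757 mid [ 0.5473 -0.1982  0.    ]
[[ 0.5284  0.0594  0.028 ]
 [ 0.4812  0.0392  0.028 ]
 [ 0.43    0.0458  0.028 ]
 [ 0.4534 -0.0047  0.028 ]]
clip pin->tip [[0.48123696642265595, 0.03915213347826038], [0.5283955283261288, 0.059439757003383345]] len 0.0513372927714425 yaw 23.277385549324038 mid [0.5048 0.0493 0.028 ]
hand mid->tip [[0.44169735695031764, 0.020542327094786976], [0.5283955283261288, 0.059439757003383345]] len 0.095024117851226 yaw 24.163551553137335 mid [0.485 0.04  0.028]
handle ends sep 0.055723215120322196
beaker [[0.38   0.1465 0.055 ]] tray corner [[ 0.6382  0.0482  0.04  ]
 [ 0.6445 -0.0687  0.04  ]]
```

```bash
cat >> h.py <<'E'
from scipy.spatial.transform import Rotation as Ro
np.set_printoptions(precision=4,suppress=True)
def go(x,y,z,yawdeg):
    """spin first, then shift (in tool axes after the spin)"""
    s=r.observe(); M=Ro.from_quat(s["tcp_rot"]).as_matrix(); yaw=np.degrees(np.arctan2(M[1,0],M[0,0]))
    d=(yaw-yawdeg+180)%360-180; sp=np.radians(d); N=M@Ro.from_euler('z',sp).as_matrix()
    print("t",round(s["time_s"],2),"pos",s["ee_pos"],"yaw",round(yaw,2),"tilt",round(np.degrees(np.arccos(-M[2,2])),2),"spin",round(sp,4),"lin",N.T@(np.array([x,y,z])-s["ee_pos"]),"j",s["joints"])
E
python3 -c "
from h import *
go(.633,.1885,.23,-0.7)"
```

```text
t 0.2 pos [ 0.1689 -0.6014  0.2307] yaw 15.69 tilt 0.06 spin 0.286 lin [ 0.4544 -0.7955  0.0014] j [ 1.2288  0.4116 -0.0127  1.5967  0.0056  1.1343 -0.0822]
```

Emit:
{"method": "move_arm", "body": {"series": [{"linear":[0,0,0],"spin":0.096,"hand":0.085},{"linear":[0,0,0],"spin":0.095,"hand":0.085},{"linear":[0,0,0],"spin":0.095,"hand":0.085},{"linear":[0.018,-0.0315,0],"spin":0,"hand":0.085},{"linear":[0.018,-0.0315,0],"spin":0,"hand":0.085},{"linear":[0.018,-0.0315,0],"spin":0,"hand":0.085},{"linear":[0.018,-0.0315,0],"spin":0,"hand":0.085},{"linear":[0.018,-0.0315,0],"spin":0,"hand":0.085}]}}

```text
time_s: 0.87
ee_pos: [0.2614, -0.4437, 0.2312]
tcp_rot: [1.0, -0.006, -0.0, -0.0]
ft_force: [1.2, -0.2, -0.0]
grip_width: 0.0849
gripper_force: 0.0
```

Emit:
{"method": "move_arm", "body": {"series": [{"linear":[0.018,-0.0315,0],"spin":0,"hand":0.085},{"linear":[0.018,-0.0315,0],"spin":0,"hand":0.085},{"linear":[0.018,-0.0315,0],"spin":0,"hand":0.085},{"linear":[0.018,-0.0315,0],"spin":0,"hand":0.085},{"linear":[0.018,-0.0315,0],"spin":0,"hand":0.085},{"linear":[0.018,-0.0315,0],"spin":0,"hand":0.085},{"linear":[0.018,-0.0315,0],"spin":0,"hand":0.085},{"linear":[0.018,-0.0315,0],"spin":0,"hand":0.085}]}}

```text
time_s: 1.53
ee_pos: [0.4085, -0.1935, 0.2315]
tcp_rot: [1.0, -0.006, 0.0, 0.0]
ft_force: [0.9, -0.2, 0.8]
grip_width: 0.0849
gripper_force: 0.0
```

```bash
python3 -c "
from h import *
go(.633,.1885,.23,-0.7)"
```

```text
t 1.53 pos [ 0.4085 -0.1935  0.2315] yaw -0.71 tilt 0.03 spin -0.0001 lin [ 0.2199 -0.3847  0.0014] j [ 0.5795  0.1294 -0.267   1.9809  0.0399  1.0357 -1.2888]
```

Motion tracks well. Twelve more rows of the same size are needed.

Emit:
{"method": "move_arm", "body": {"series": [{"linear":[0.018,-0.0315,0],"spin":0,"hand":0.085},{"linear":[0.018,-0.0315,0],"spin":0,"hand":0.085},{"linear":[0.018,-0.0315,0],"spin":0,"hand":0.085},{"linear":[0.018,-0.0315,0],"spin":0,"hand":0.085},{"linear":[0.018,-0.0315,0],"spin":0,"hand":0.085},{"linear":[0.018,-0.0315,0],"spin":0,"hand":0.085},{"linear":[0.018,-0.0315,0],"spin":0,"hand":0.085},{"linear":[0.018,-0.0315,0],"spin":0,"hand":0.085}]}}

```text
time_s: 2.2
ee_pos: [0.5556, 0.0566, 0.2312]
tcp_rot: [1.0, -0.006, -0.0, 0.0]
ft_force: [0.8, -0.9, 0.2]
grip_width: 0.0849
gripper_force: 0.0
```

Emit:
{"method": "move_arm", "body": {"series": [{"linear":[0.018,-0.0315,0],"spin":0,"hand":0.085},{"linear":[0.018,-0.0315,0],"spin":0,"hand":0.085},{"linear":[0.018,-0.0315,0],"spin":0,"hand":0.085},{"linear":[0.018,-0.0315,0],"spin":0,"hand":0.085},{"linear":[0,0,0],"spin":0,"hand":0.085}]}}

```text
time_s: 2.62
ee_pos: [0.6293, 0.1884, 0.2303]
tcp_rot: [1.0, -0.003, -0.0, -0.002]
ft_force: [-2.2, 0.8, 0.2]
grip_width: 0.0855
gripper_force: 0.0
```

Run:
```python
from h import *
go(.633,.1885,.09,-0.7)
c=r.camera("wrist");cv2.imwrite("pics/w1.png",c["pixels"][:,:,::-1])
print(proj(c,[[.5833,.1892,.118],[.6832,.1879,.118],[.633,.1885,0.05]],True),c["fx"],c["R"],c["t"])
```

```text
t 2.62 pos [0.6293 0.1884 0.2303] yaw -0.3 tilt 0.28 spin 0.007 lin [0.0038 0.0005 0.1403] j [-0.0673  0.5051 -0.4358  1.4912  0.2166  1.1922 -2.1112]
[[319.7914 243.3168]
 [320.8052 133.3715]
 [320.4733 172.8468]] 309.70691628693146 [[-0.0045 -1.     -0.0035]
 [-0.9472  0.0032  0.3208]
 [-0.3208  0.0048 -0.9471]] [0.1921 0.5541 0.5807]
```

View pics/w1.png

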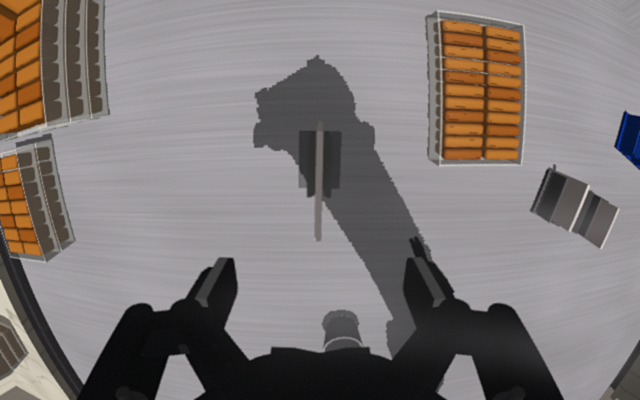

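The wrist view shows the board's top edge running from (319,242) up to about (320,125), which is where I predicted it. I'll descend straight down and grip.

Emit:
{"method": "move_arm", "body": {"series": [{"linear":[0.004,0,0.03],"spin":0.007,"hand":0.085},{"linear":[0,0,0.035],"spin":0,"hand":0.085},{"linear":[0,0,0.035],"spin":0,"hand":0.07},{"linear":[0,0,0.03],"spin":0,"hand":0.06},{"linear":[0,0,0.015],"spin":0,"hand":0.05},{"linear":[0,0,0],"spin":0,"hand":0.03},{"linear":[0,0,0],"spin":0,"hand":0.015},{"linear":[0,0,0],"spin":0,"hand":0.0}]}}

```text
time_s: 3.33
ee_pos: [0.6334, 0.18, 0.0878]
tcp_rot: [1.0, -0.01, 0.001, -0.0]
ft_force: [0.7, -0.0, 0.5]
grip_width: 0.0143
gripper_force: 0.0
```

Emit:
{"method": "move_arm", "body": {"series": [{"linear":[0,0,0],"spin":0,"hand":0},{"linear":[0,0,0],"spin":0,"hand":0},{"linear":[0,0,0],"spin":0,"hand":0},{"linear":[0,0,0],"spin":0,"hand":0},{"linear":[0,0,0],"spin":0,"hand":0}]}}

```text
time_s: 3.75
ee_pos: [0.6335, 0.1857, 0.0888]
tcp_rot: [1.0, -0.008, 0.002, -0.004]
ft_force: [1.5, 10.2, -2.4]
grip_width: 0.005
gripper_force: 58.7
```

```bash
python3 -c "
from h import *
go(.633,.1885,.2,-0.7)"
```

```text
t 3.75 pos [0.6335 0.1857 0.0888] yaw -0.97 tilt 0.51 spin -0.0047 lin [-0.0001 -0.0036 -0.1112] j [-0.0862  0.6414 -0.3971  1.6221  0.2864  0.929  -2.1709]
```

Emit:
{"method": "move_arm", "body": {"series": [{"linear":[0,-0.003,-0.003],"spin":0,"hand":0},{"linear":[0,-0.002,-0.01],"spin":0,"hand":0},{"linear":[0,0,-0.02],"spin":0,"hand":0},{"linear":[0,0,-0.025],"spin":0,"hand":0},{"linear":[0,0,-0.03],"spin":0,"hand":0},{"linear":[0,0,-0.02],"spin":0,"hand":0},{"linear":[0,0,0],"spin":0,"hand":0},{"linear":[0,0,0],"spin":0,"hand":0}]}}

```text
time_s: 4.42
ee_pos: [0.6338, 0.185, 0.1974]
tcp_rot: [1.0, -0.01, 0.002, -0.0]
ft_force: [-0.1, -0.0, -1.1]
grip_width: 0.0051
gripper_force: 58.7
```

Run:
```python
from h import *
print(r.observe()["ft_force"])
go(.58,-.208,.195,-16)
c=r.camera("wrist");cv2.imwrite("pics/w2.png",c["pixels"][:,:,::-1])
```

```text
[-0.0754 -0.0154 -1.0854]
t 4.42 pos [0.6338 0.185  0.1974] yaw -1.13 tilt 0.28 spin 0.2595 lin [0.0566 0.3926 0.002 ] j [-0.0719  0.5336 -0.4231  1.5245  0.2348  1.1291 -2.1333]
```

View pics/w2.png

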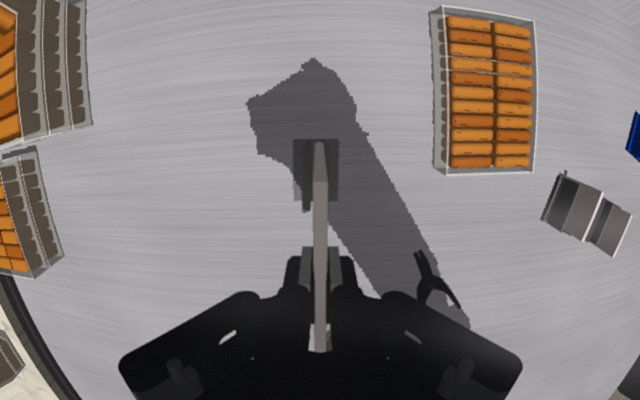

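The board is held, square in the fingers and centred along them (its top runs from (320,143) to (320,350)). Next I turn it and carry it over the rack.

Emit:
{"method": "move_arm", "body": {"series": [{"linear":[0,0,0],"spin":0.086,"hand":0},{"linear":[0,0,0],"spin":0.086,"hand":0},{"linear":[0,0,0],"spin":0.087,"hand":0},{"linear":[0.0024,0.0164,0],"spin":0,"hand":0},{"linear":[0.0047,0.0327,0],"spin":0,"hand":0},{"linear":[0.0047,0.0327,0],"spin":0,"hand":0},{"linear":[0.0047,0.0327,0],"spin":0,"hand":0},{"linear":[0.0047,0.0327,0],"spin":0,"hand":0}]}}

```text
time_s: 5.13
ee_pos: [0.6114, 0.0352, 0.1933]
tcp_rot: [0.99, -0.138, -0.001, 0.001]
ft_force: [-0.0, -0.0, -0.2]
grip_width: 0.0052
gripper_force: 58.6
```

Emit:
{"method": "move_arm", "body": {"series": [{"linear":[0.0047,0.0327,0],"spin":0,"hand":0},{"linear":[0.0047,0.0327,0],"spin":0,"hand":0},{"linear":[0.0047,0.0327,0],"spin":0,"hand":0},{"linear":[0.0047,0.0327,0],"spin":0,"hand":0},{"linear":[0.0047,0.0327,0],"spin":0,"hand":0},{"linear":[0.0047,0.0327,0],"spin":0,"hand":0},{"linear":[0.0047,0.0327,0],"spin":0,"hand":0}]}}

```text
time_s: 5.72
ee_pos: [0.5796, -0.1938, 0.1935]
tcp_rot: [0.99, -0.138, -0.001, 0.0]
ft_force: [1.0, 0.3, -0.4]
grip_width: 0.0049
gripper_force: 58.6
```

Emit:
{"method": "move_arm", "body": {"series": [{"linear":[0.0024,0.0164,0],"spin":0,"hand":0},{"linear":[0,0,0],"spin":0,"hand":0},{"linear":[0,0,0],"spin":0,"hand":0}]}}

```text
time_s: 5.97
ee_pos: [0.5777, -0.2096, 0.1933]
tcp_rot: [0.99, -0.14, -0.001, 0.0]
ft_force: [-0.6, 1.1, -1.1]
grip_width: 0.0056
gripper_force: 58.8
```

Run:
```python
from h import *
go(.58,-.208,.195,-16)
c=r.camera("wrist");cv2.imwrite("pics/w3.png",c["pixels"][:,:,::-1])
u=Ro.from_euler('z',-16,degrees=True).as_matrix()
for n,z,pts in(("top wall mid",.044,[(-35,0),(35,0)]),("div",.078,[(-35,50),(35,50),(-35,-50),(35,-50)])):
    print(n,proj(c,[[.58,-.208,z]+u@np.array([a/1e3,b/1e3,0]) for a,b in pts],True))
```

```text
t 5.97 pos [ 0.5777 -0.2096  0.1933] yaw -16.06 tilt 0.11 spin -0.0011 lin [ 0.0017 -0.0022 -0.0017] j [ 0.4783  0.4463 -0.2869  1.6505  0.1404  1.067  -1.7013]
top wall mid [[317.6599 215.4422]
 [317.4754 146.7078]]
div [[263.2558 228.9261]
 [258.689  153.6144]
 [371.8026 228.8651]
 [375.93   153.4325]]
```

View pics/w3.png

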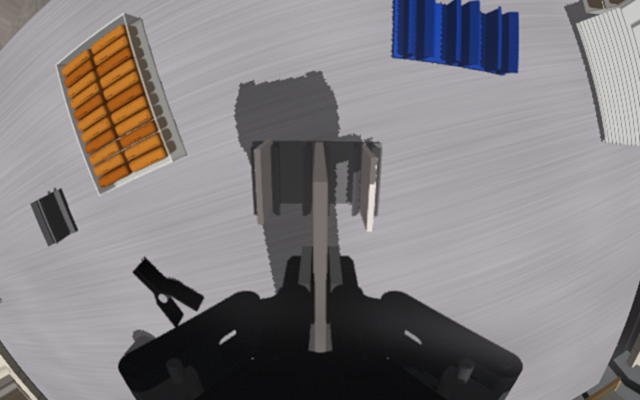

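The rack is where I predicted it: the divider tops are near columns 262 and 371, and the slot is on the board line at about 318. I'll correct by 2 mm and lower.

Emit:
{"method": "move_arm", "body": {"series": [{"linear":[0.001,-0.001,0],"spin":0,"hand":0},{"linear":[0.001,-0.001,0.02],"spin":0,"hand":0},{"linear":[0,0,0.02],"spin":0,"hand":0},{"linear":[0,0,0.02],"spin":0,"hand":0},{"linear":[0,0,0.015],"spin":0,"hand":0},{"linear":[0,0,0],"spin":0,"hand":0}]}}

```text
time_s: 6.52
ee_pos: [0.5802, -0.2042, 0.1163]
tcp_rot: [0.991, -0.137, -0.002, -0.001]
ft_force: [-0.5, 0.2, -0.7]
grip_width: 0.0048
gripper_force: 59.5
```

Emit:
{"method": "move_arm", "body": {"series": [{"linear":[0,0,0.01],"spin":0,"hand":0},{"linear":[0,0,0.01],"spin":0,"hand":0},{"linear":[0,0,0.005],"spin":0,"hand":0},{"linear":[0,0,0],"spin":0,"hand":0},{"linear":[0,0,0],"spin":0,"hand":0}]}}

```text
time_s: 6.93
ee_pos: [0.5816, -0.2062, 0.0942]
tcp_rot: [0.99, -0.139, -0.0, -0.0]
ft_force: [0.0, 0.6, -0.5]
grip_width: 0.0051
gripper_force: 59.5
```

Run:
```python
from h import *
print(r.observe()["ft_force"],r.observe()["moment"])
go(.58,-.208,.089,-16)
```

```text
[ 0.0252  0.5686 -0.4704] [0.0058 0.0573 0.0062]
t 6.93 pos [ 0.5816 -0.2062  0.0942] yaw -15.93 tilt 0.02 spin 0.0012 lin [-0.0011  0.0021  0.0052] j [ 0.4561  0.5568 -0.2691  1.7334  0.1838  0.8764 -1.741 ]
```

Emit:
{"method": "move_arm", "body": {"series": [{"linear":[0,0.001,0.004],"spin":0,"hand":0},{"linear":[0,0,0.002],"spin":0,"hand":0},{"linear":[0,0,0],"spin":0,"hand":0},{"linear":[0,0,0],"spin":0,"hand":0}]}}

```text
time_s: 7.27
ee_pos: [0.5814, -0.2075, 0.0884]
tcp_rot: [0.99, -0.139, 0.0, 0.0]
ft_force: [0.0, -0.1, -0.9]
grip_width: 0.005
gripper_force: 59.7
```

Emit:
{"method": "move_arm", "body": {"series": [{"linear":[0,0,0],"spin":0,"hand":0.015},{"linear":[0,0,0],"spin":0,"hand":0.03},{"linear":[0,0,0],"spin":0,"hand":0.03},{"linear":[0,0,0],"spin":0,"hand":0.03},{"linear":[0,0,0],"spin":0,"hand":0.03}]}}

```text
time_s: 7.68
ee_pos: [0.5814, -0.2074, 0.0884]
tcp_rot: [0.99, -0.139, 0.0, 0.0]
ft_force: [-0.6, 0.3, -0.1]
grip_width: 0.03
gripper_force: 0.0
```

Emit:
{"method": "move_arm", "body": {"series": [{"linear":[0,0,-0.01],"spin":0,"hand":0.03},{"linear":[0,0,-0.03],"spin":0,"hand":0.03},{"linear":[0,0,-0.04],"spin":0,"hand":0.03},{"linear":[0,0,-0.04],"spin":0,"hand":0.05},{"linear":[0,0,-0.03],"spin":0,"hand":0.07},{"linear":[0,0,0],"spin":0,"hand":0.08}]}}

```text
time_s: 8.18
ee_pos: [0.5846, -0.2079, 0.2467]
tcp_rot: [0.99, -0.139, 0.006, 0.001]
ft_force: [0.9, -0.0, -0.0]
grip_width: 0.0652
gripper_force: 0.0
```

Run:
```python
from h import *
go(.455,.0285,.23,24)
c=r.camera("wrist");w=c["pixels"][90:390,170:470,::-1];t=r.camera("top")["pixels"][140:215,330:415,::-1]
s=lambda a,h:cv2.resize(a,(int(a.shape[1]*h/a.shape[0]),h),interpolation=cv2.INTER_CUBIC)
cv2.imwrite("pics/p4.png",np.hstack([s(w,370),s(t,370)]))
```

```text
t 8.18 pos [ 0.5846 -0.2079  0.2467] yaw -15.94 tilt 0.67 spin -0.6971 lin [-0.0224 -0.2688  0.0144] j [ 0.478   0.4036 -0.294   1.5837  0.1256  1.161  -1.6915]
```

View pics/p4.png

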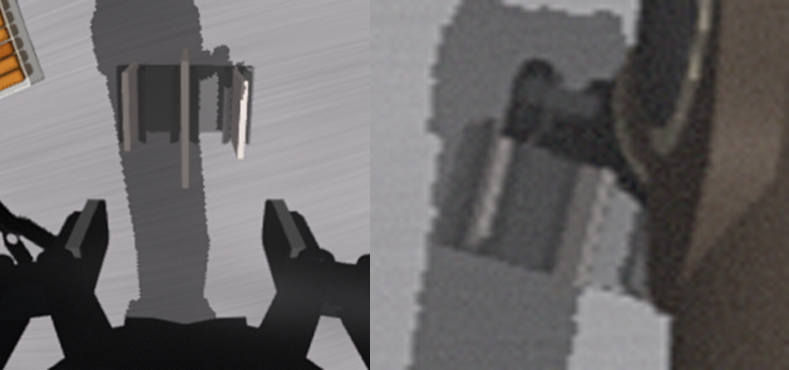

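The board stands upright in the middle slot and is let go (its top edge runs from (185,50) to (185,187) in the left half). Next is the clip.

Emit:
{"method": "move_arm", "body": {"series": [{"linear":[0,0,0],"spin":-0.116,"hand":0.085},{"linear":[0,0,0],"spin":-0.116,"hand":0.085},{"linear":[0,0,0],"spin":-0.116,"hand":0.085},{"linear":[0,0,0],"spin":-0.116,"hand":0.085},{"linear":[0,0,0],"spin":-0.116,"hand":0.085},{"linear":[0,0,0],"spin":-0.117,"hand":0.085},{"linear":[-0.0028,-0.03,0],"spin":0,"hand":0.085},{"linear":[-0.0028,-0.0336,0],"spin":0,"hand":0.085}]}}

```text
time_s: 8.95
ee_pos: [0.5492, -0.1529, 0.236]
tcp_rot: [0.978, 0.206, -0.001, -0.001]
ft_force: [0.3, 0.5, 0.3]
grip_width: 0.085
gripper_force: 0.0
```

Emit:
{"method": "move_arm", "body": {"series": [{"linear":[-0.0028,-0.0336,0],"spin":0,"hand":0.085},{"linear":[-0.0028,-0.0336,0],"spin":0,"hand":0.085},{"linear":[-0.0028,-0.0336,0],"spin":0,"hand":0.085},{"linear":[-0.0028,-0.0336,0.01],"spin":0,"hand":0.085},{"linear":[-0.0028,-0.0336,0.01],"spin":0,"hand":0.085},{"linear":[-0.0028,-0.0336,0.01],"spin":0,"hand":0.085},{"linear":[0,0,0],"spin":0,"hand":0.085},{"linear":[0,0,0],"spin":0,"hand":0.085}]}}

```text
time_s: 9.62
ee_pos: [0.4513, 0.0271, 0.2072]
tcp_rot: [0.978, 0.21, -0.001, -0.0]
ft_force: [0.2, -0.9, -0.7]
grip_width: 0.0851
gripper_force: 0.0
```

Run:
```python
from h import *
go(.454,.027,.006,24)
c=r.camera("wrist");w=c["pixels"][50:350,170:470,::-1];cc=r.camera("top");t=cc["pixels"][140:215,330:415,::-1]
s=lambda a,h:cv2.resize(a,(int(a.shape[1]*h/a.shape[0]),h),interpolation=cv2.INTER_CUBIC)
cv2.imwrite("pics/p5.png",np.hstack([s(w,370),s(t,370)]))
np.save("wc.npy",c,allow_pickle=True)
print(proj(c,[[.4812,.0392,.028],[.5284,.0594,.028],[.43,.0458,.028],[.4534,-.0047,.028]],True))
```

```text
t 9.62 pos [0.4513 0.0271 0.2072] yaw 24.21 tilt 0.16 spin 0.0037 lin [0.0029 0.0014 0.2012] j [ 0.3526  0.1921 -0.5823  1.9939  0.1253  0.9929 -1.4383]
[[321.0669 146.3664]
 [322.0505  97.3579]
 [296.091  186.6089]
 [347.3879 186.086 ]]
```

View pics/p5.png

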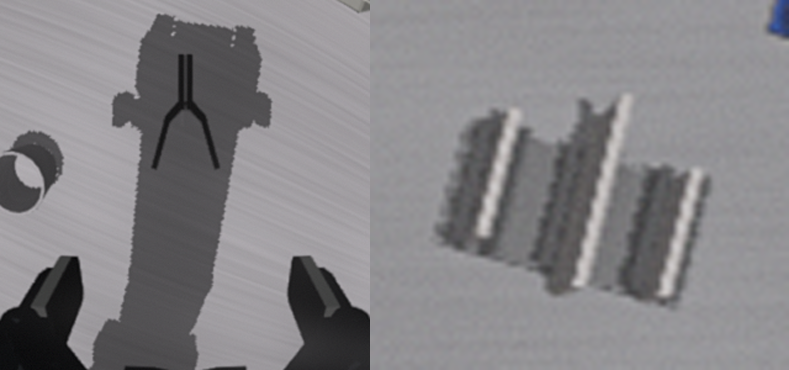

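In the wrist half the clip lies square to the tool: tip (185,55), handle ends (155,167) and (217,167). In the top half the board's top edge runs from (626,97) to (580,285).

Run:
```python
from h import *
c=np.load("wc.npy",allow_pickle=True).item()
for z in(.03,):
    P=cast(c,np.array([(185,55),(155,167),(217,167),(185,105)])/1.2333+[170,50],z,True);print(P)
    m=(P[1]+P[2])/2;print("len",np.linalg.norm(P[0]-m),"sep",np.linalg.norm(P[1]-P[2]));d=(P[0]-m)/np.linalg.norm(P[0]-m)
    print("yaw",np.degrees(np.arctan2(d[1],d[0])),"grip from tip",P[0]-.085*d,"from ends",m+.02*d)
t=r.camera("top");B=cast(t,[(372.6,197.8),(381.9,159.7)],.118);print("board",B,B.mean(0),np.linalg.norm(B[1]-B[0]),np.degrees(np.arctan2(*(B[1]-B[0])[[1,0]])))
```

```text
[[ 0.5301  0.0625  0.03  ]
 [ 0.4317  0.0468  0.03  ]
 [ 0.4539 -0.0025  0.03  ]
 [ 0.4918  0.0452  0.03  ]]
len 0.09621712836688083 sep 0.054147290319462554
yaw 24.781845046479397 grip from tip [0.453  0.0268 0.03  ] from ends [0.4609 0.0305 0.03  ]
board [[ 0.5349 -0.1958  0.118 ]
 [ 0.6289 -0.2217  0.118 ]] [ 0.5819 -0.2088  0.118 ] 0.09752275276074239 -15.444680551589235
```

Emit:
{"method": "move_arm", "body": {"series": [{"linear":[0.0045,0.001,0.02],"spin":0,"hand":0.085},{"linear":[0,0,0.035],"spin":0,"hand":0.085},{"linear":[0,0,0.035],"spin":0,"hand":0.085},{"linear":[0,0,0.035],"spin":0,"hand":0.085},{"linear":[0,0,0.035],"spin":0,"hand":0.085},{"linear":[0,0,0.02],"spin":0,"hand":0.085},{"linear":[0,0,0],"spin":0,"hand":0.085},{"linear":[0,0,0],"spin":0,"hand":0.085}]}}

```text
time_s: 10.43
ee_pos: [0.4573, 0.0261, 0.0276]
tcp_rot: [0.978, 0.207, -0.001, -0.0]
ft_force: [0.0, 0.4, 0.3]
grip_width: 0.0851
gripper_force: 0.0
```

Run:
```python
from h import *
go(.456,.028,.006,24.3)
```

```text
t 10.43 pos [0.4573 0.0261 0.0276] yaw 23.93 tilt 0.15 spin -0.0064 lin [-0.0003 -0.0023  0.0216] j [ 0.2171  0.4811 -0.4653  2.1453  0.378   0.596  -1.6728]
```

Emit:
{"method": "move_arm", "body": {"series": [{"linear":[0,-0.002,0.012],"spin":0,"hand":0.085},{"linear":[0,0,0.0095],"spin":0,"hand":0.08},{"linear":[0,0,0],"spin":0,"hand":0.06},{"linear":[0,0,0],"spin":0,"hand":0.05},{"linear":[0,0,0],"spin":0,"hand":0.045},{"linear":[0,0,0],"spin":0,"hand":0.04},{"linear":[0,0,0],"spin":0,"hand":0.036},{"linear":[0,0,0],"spin":0,"hand":0.034}]}}

```text
time_s: 11.1
ee_pos: [0.4575, 0.0286, 0.0083]
tcp_rot: [0.978, 0.208, 0.001, 0.0]
ft_force: [-3.5, -0.7, 10.9]
grip_width: 0.0341
gripper_force: 10.3
```

Emit:
{"method": "move_arm", "body": {"series": [{"linear":[0,0,0],"spin":0,"hand":0.032},{"linear":[0,0,0],"spin":0,"hand":0.03},{"linear":[0,0,0],"spin":0,"hand":0.03},{"linear":[0,0,0],"spin":0,"hand":0.03}]}}

```text
time_s: 11.43
ee_pos: [0.4574, 0.0287, 0.0087]
tcp_rot: [0.978, 0.208, 0.001, 0.0]
ft_force: [-4.6, 1.5, 17.2]
grip_width: 0.0309
gripper_force: 53.3
```

Run:
```python
from h import *
s=r.observe();print(s["ft_force"],s["grip_width"],s["gripper_force"])
go(.456,.028,.15,24.3)
```

```text
[-4.5702  1.5435 17.2085] 0.03085418466368985 53.311795592308044
t 11.43 pos [0.4574 0.0287 0.0087] yaw 24.0 tilt 0.11 spin -0.0052 lin [-0.0013  0.0003 -0.1413] j [ 0.1873  0.5131 -0.4385  2.1578  0.413   0.5486 -1.7099]
```

Emit:
{"method": "move_arm", "body": {"series": [{"linear":[0,0,-0.005],"spin":0,"hand":0.031},{"linear":[0,0,-0.01],"spin":0,"hand":0.031},{"linear":[0,0,-0.02],"spin":0,"hand":0.031},{"linear":[0,0,-0.025],"spin":0,"hand":0.031},{"linear":[0,0,-0.025],"spin":0,"hand":0.031},{"linear":[0,0,-0.015],"spin":0,"hand":0.031},{"linear":[0,0,0],"spin":0,"hand":0.031},{"linear":[0,0,0],"spin":0,"hand":0.031}]}}

```text
time_s: 12.1
ee_pos: [0.4575, 0.0283, 0.1082]
tcp_rot: [0.978, 0.208, 0.001, 0.0]
ft_force: [-0.2, 0.4, -2.5]
grip_width: 0.031
gripper_force: 49.0
```

Run:
```python
from h import *
s=r.observe();print(s["ft_force"],s["grip_width"],s["gripper_force"])
go(.429,-.1664,.1,-15.5)
c=r.camera("wrist");np.save("wc.npy",c,allow_pickle=True);cv2.imwrite("pics/w6.png",c["pixels"][:,:,::-1])
```

```text
[-0.1693  0.4347 -2.463 ] 0.030974960510137924 48.95768880844116
t 12.1 pos [0.4575 0.0283 0.1082] yaw 23.96 tilt 0.16 spin 0.6887 lin [0.0245 0.1952 0.0082] j [ 0.295   0.3435 -0.5505  2.091   0.2577  0.7688 -1.5684]
```

View pics/w6.png

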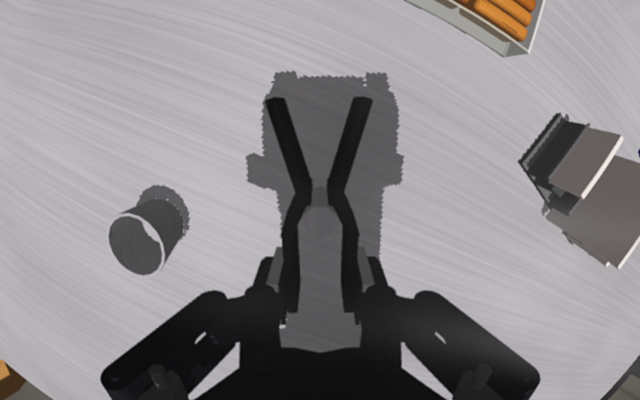

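The clip is lifted and held wide open. Its jaw tips are at (275,98) and (362,98), symmetric about the tool. I'll work out how far the tips are from the tool while moving.

Run:
```python
from h import *
c=np.load("wc.npy",allow_pickle=True).item();s=r.observe()
P=cast(c,[(267,100),(283,98),(355,98),(371,100)],.129,True);M=Ro.from_quat(s["tcp_rot"]).as_matrix()
print((P-s["ee_pos"])@M)
```

```text
[[ 0.0832 -0.0206 -0.0218]
 [ 0.0838 -0.0143 -0.0218]
 [ 0.0838  0.0137 -0.0217]
 [ 0.0832  0.02   -0.0217]]
```

Emit:
{"method": "move_arm", "body": {"series": [{"linear":[0,0,0],"spin":0.115,"hand":0.031},{"linear":[0,0,0],"spin":0.115,"hand":0.031},{"linear":[0,0,0],"spin":0.115,"hand":0.031},{"linear":[0,0,0],"spin":0.115,"hand":0.031},{"linear":[0,0,0],"spin":0.115,"hand":0.031},{"linear":[0,0,0],"spin":0.114,"hand":0.031},{"linear":[0,0,0],"spin":0,"hand":0.031}]}}

```text
time_s: 12.73
ee_pos: [0.4559, 0.0285, 0.1058]
tcp_rot: [0.991, -0.137, -0.001, 0.0]
ft_force: [0.7, -0.0, -0.9]
grip_width: 0.0314
gripper_force: 49.0
```

```bash
python3 -c "
from h import *
go(.429,-.1664,.077,-15.5)"
```

```text
t 12.73 pos [0.4559 0.0285 0.1058] yaw -15.76 tilt 0.13 spin -0.0045 lin [0.0262 0.195  0.0289] j [ 0.168   0.324  -0.3981  2.1003  0.1814  0.7516 -2.1907]
```

The gape measures 28 mm and the tips are 84 mm ahead of the tool, as expected. Next I move to the pre-position in front of the board's near edge.

Emit:
{"method": "move_arm", "body": {"series": [{"linear":[0.003,0.0243,0.003],"spin":0,"hand":0.031},{"linear":[0.003,0.0243,0.003],"spin":0,"hand":0.031},{"linear":[0.003,0.0243,0.003],"spin":0,"hand":0.031},{"linear":[0.003,0.0243,0.003],"spin":0,"hand":0.031},{"linear":[0.003,0.0243,0.003],"spin":0,"hand":0.031},{"linear":[0.003,0.0243,0.004],"spin":0,"hand":0.031},{"linear":[0.003,0.0243,0.004],"spin":0,"hand":0.031},{"linear":[0.003,0.0243,0.004],"spin":0,"hand":0.031}]}}

```text
time_s: 13.4
ee_pos: [0.4271, -0.1661, 0.0789]
tcp_rot: [0.991, -0.132, -0.001, -0.0]
ft_force: [0.2, -0.8, -0.7]
grip_width: 0.0311
gripper_force: 49.0
```

Emit:
{"method": "move_arm", "body": {"series": [{"linear":[0,0,0],"spin":0,"hand":0.031},{"linear":[0,0,0],"spin":0,"hand":0.031},{"linear":[0,0,0],"spin":0,"hand":0.031}]}}

```text
time_s: 13.65
ee_pos: [0.4277, -0.1646, 0.0793]
tcp_rot: [0.991, -0.134, -0.001, -0.0]
ft_force: [-0.4, -0.0, 0.1]
grip_width: 0.031
gripper_force: 49.0
```

Run:
```python
from h import *
go(.478,-.180,.077,-15.5)
c=r.camera("wrist");np.save("wc.npy",c,allow_pickle=True);cv2.imwrite("pics/w7.png",c["pixels"][:,:,::-1])
```

```text
t 13.65 pos [ 0.4277 -0.1646  0.0793] yaw -15.35 tilt 0.07 spin 0.0025 lin [0.0526 0.0014 0.0023] j [ 0.5284  0.3614 -0.3189  2.1226  0.1756  0.6831 -1.7468]
```

View pics/w7.png

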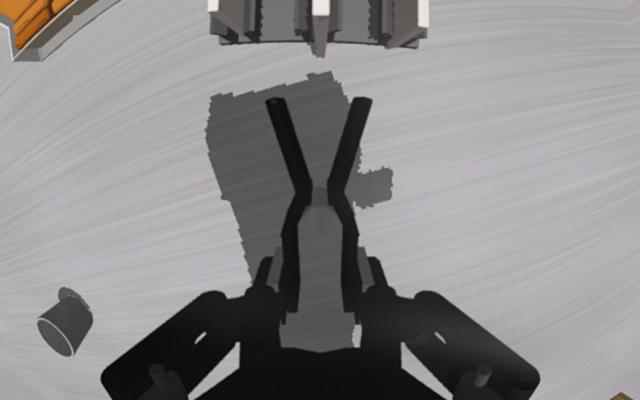

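The board's near edge is at column 320, from (320,15) to (319,57), midway between the jaw tips at columns 275 and 362. So I advance straight in by 52 mm.

Emit:
{"method": "move_arm", "body": {"series": [{"linear":[0.008,0,0.001],"spin":0,"hand":0.031},{"linear":[0.01,0,0.001],"spin":0,"hand":0.031},{"linear":[0.01,0,0],"spin":0,"hand":0.031},{"linear":[0.01,0,0],"spin":0,"hand":0.031},{"linear":[0.008,0,0],"spin":0,"hand":0.031},{"linear":[0.006,0,0],"spin":0,"hand":0.031},{"linear":[0,0,0],"spin":0,"hand":0.031},{"linear":[0,0,0],"spin":0,"hand":0.031}]}}

```text
time_s: 14.37
ee_pos: [0.4782, -0.179, 0.0776]
tcp_rot: [0.991, -0.135, -0.0, -0.0]
ft_force: [-0.6, -0.4, -1.8]
grip_width: 0.0316
gripper_force: 49.0
```

Run:
```python
from h import *
s=r.observe();print(s["ft_force"],s["gripper_force"])
go(.478,-.180,.077,-15.5)
w=r.camera("wrist");np.save("wc.npy",w,allow_pickle=True)
t=r.camera("top")["pixels"][140:230,320:410,::-1];w=w["pixels"][0:280,180:460,::-1]
s=lambda a,h:cv2.resize(a,(int(a.shape[1]*h/a.shape[0]),h),interpolation=cv2.INTER_CUBIC)
cv2.imwrite("pics/p8.png",np.hstack([s(w,400),s(t,400)]))
```

```text
[-0.6423 -0.4363 -1.7548] 48.96642208099365
t 14.37 pos [ 0.4782 -0.179   0.0776] yaw -15.47 tilt 0.03 spin 0.0005 lin [0.0001 0.001  0.0006] j [ 0.5063  0.4347 -0.3038  2.0048  0.1901  0.7292 -1.7542]
```

View pics/p8.png

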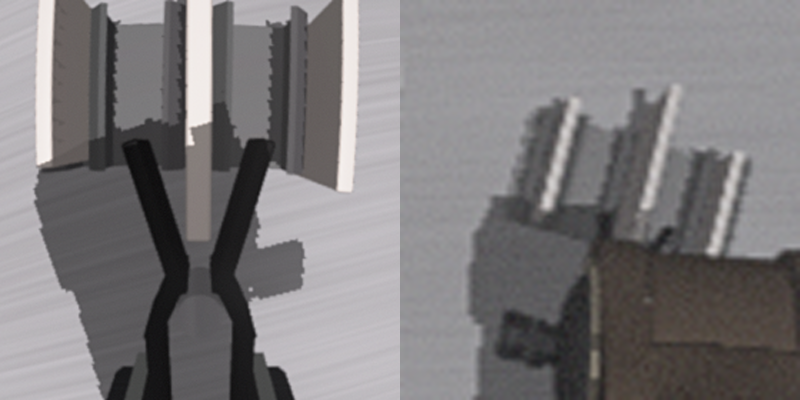

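Run:
```python
from h import *
c=np.load("wc.npy",allow_pickle=True).item();s=r.observe();M=Ro.from_quat(s["tcp_rot"]).as_matrix()
for z in(.008,.083,.118): print(z,(proj(c,[[.5349,-.1958,z]],True)-[180,0])*400/280)
P=cast(c,np.array([(200,240)])*.7+[180,0],.008,True);print("edge foot in tool",(P-s["ee_pos"])@M)
P=cast(c,np.array([(126,145),(150,140),(248,140),(273,145)])*.7+[180,0],.099,True);print("tips",(P-s["ee_pos"])@M)
```

```text
0.008 [[202.3522 189.6003]]
0.083 [[203.9107 215.73  ]]
0.118 [[205.3733 240.5493]]
edge foot in tool [[ 0.0349 -0.0002  0.0696]]
tips [[ 0.0824 -0.0204 -0.0215]
 [ 0.0836 -0.0138 -0.0215]
 [ 0.0836  0.0126 -0.0215]
 [ 0.0824  0.0195 -0.0215]]
```

The predicted top corner of the edge is at (205,240) and I see it at (200,240). That puts the edge about 25 mm inside the jaw tips, centred within 1.5 mm and at mid-height, with no contact force. I'll let it settle, then hand in.

Emit:
{"method": "move_arm", "body": {"series": [{"linear":[0,0,0],"spin":0,"hand":0.031},{"linear":[0,0,0],"spin":0,"hand":0.031},{"linear":[0,0,0],"spin":0,"hand":0.031},{"linear":[0,0,0],"spin":0,"hand":0.031}]}}

```text
time_s: 14.8
ee_pos: [0.478, -0.1791, 0.0779]
tcp_rot: [0.991, -0.135, 0.0, 0.0]
ft_force: [-1.5, 0.3, -0.3]
grip_width: 0.0307
gripper_force: 49.0
```

```bash
python3 -c "
from rig import r
s=r.observe();print(s['ee_pos'],s['grip_width'],abs(s['joint_velocities']).max());print(r.close_job())"
```

```text
[ 0.47799689 -0.17906829  0.07787217] 0.030729109097653088 0.0012204586475990952
the job is handed in; nothing more can be done
None
```

I handed the job in at about 15 s (no verdict came back): the board stands in the rack's middle slot, let go, and the clip is held squeezed open around its near edge, about 25 mm inside the jaw tips and half-way up, touching nothing as far as the camera and force readings show.

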